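Slide the spray can home into its bay

ROBOT

A 6-joint arm with a two-finger parallel gripper is mounted at the origin on the work surface. World frame = base frame: x ahead of the robot, y to its left, z up, the work surface at z = 0. Lengths are in mm, angles in rad, forces in N, time in s.
With the tool pointing down it reaches from about 325 to 900 mm from the base axis. Payload 3.5 kg.
Tool frame: the origin (TCP) lies at the very end of the fingers, on their centre line; the grasp point (between the pads) lies 19 mm behind it (ctrl.grasp_offset is the distance from the TCP to the grasp point, in mm); z points along the fingers, y is the line along which they close (so a half turn about z gives the same grasp; the last joint's range is limited). The gripper opens to 85 mm and grips with 20 to 120 N. Pads are 22 mm wide; open, the fingers measure 114 mm over their backs; the gripper's body (76 mm by 85 mm) begins 54 mm behind the grasp point. The pads swing forward as they close: fully open they stand 13 mm farther back than shut.
Start: joints at [1.137, 0.276, -0.026, 1.268, 0, 1.467], TCP at [203.006, 591.109, 231.313] pointing down, gripper open.
Joint ranges: [-3.12, 3.12], [-0.85, 1.88], [-1.08, 1.24], [-1.95, 2.15], [-1.57, 1.53], [-3.14, 3.14]. Speed limits (rad/s): [2.57, 2.57, 3.14, 3.14, 3.14, 3.14].

INTERFACE

Orientations are given as a rotation vector (axis times angle).
In Python, from plant import ctrl, optics, ticket, spotter gives the robot as it stands.
- The arm moves only by the shell command python3 -m crank 'ROWS'. ROWS is JSON, a list of rows, each an object of numbers: "dx", "dy", "dz": the shift along the tool's x, y, z in m; "ax", "ay", "az": the turn, a rotation vector about the tool's x, y, z in rad; "grip": the opening, from 0 (shut) to 1 (fully open). A call has 1 to 5 rows; each row shifts and turns the commanded pose from where the row before left it, along the tool's axes as they then stand; what a row does not reach is not made up. A row lasts 1/12 s, in which the tool goes at most 41.7 mm and 7.16 degrees, less where a joint would pass 70% of its speed; a pose out of reach is approached as far as the arm can. A call with a gripper value outside its range is refused whole. The fingers move at their own pace and stop on an object; the grip force is fixed at half the most. Time passes only in rows, so rows that do not move let the fingers close. It gives the time, the measured TCP pose, the force, the opening and the grip force at its end, in the units of the state.
- ctrl.get_state(): the state, without advancing time (a new reading comes with each control period).
- optics.camera(name): name is "scene" or "top"; returns a dict with "pixels" (420x560x3 uint8, blue, green, red), "depth" (420x560 float32, mm along the optical axis (not along the pixel's ray), 0 where there is no reading), "fx", "fy", "cx", "cy" (pixels), "rvec" (rotation vector, rad) and "tvec" (3), from world to camera coordinates, as OpenCV has them. Camera axes: x right, y down, z forward; pixel columns grow to the right and rows downward; lengths in mm; the calibration is good to about 2 mm. A picture is of the moment at which its call begins.
- ticket.close_job(): hands the job in; it is judged then, once.
Trained networks look in a picture, given as the dict that the camera call returned (one of the last four; its "shot" number tells which), for a name from the list of things; names that differ only in an ending like _2 or _b are one class to them, and where a whole thing is asked for, a point or a joint stands for the part that bears it (a point fixed in the world has none). Each returns a list of dicts, best first, with "conf" (0 to 1); they miss things now and then, are a little off and sometimes report something else, mostly with a low value. They report only what shows in the picture. A call takes as long as a camera call.
- spotter.spot_in(picture, label): "at" ([x, y, z] in mm, in world coordinates, good to about 4 mm: the middle of the surface that is visible of it).
- spotter.cut_out(picture, label): "region" (420x560 bool, what is visible of it).
- spotter.pinpoint(picture, label): "at" ([x, y, z] in mm, in world coordinates, good to about 4 mm: a listed point, or the origin of a listed thing).
The state is a dict: "clock": time; "joint_positions": joint angles; "qd": joint speeds; "tau": joint torques, N m; "ee_pos": TCP position; "eef_rot": TCP orientation; "ft_force": force on the tool from outside, world axes, zero at the start; "wrist_torque": the same for the moment, N m; "width": opening from 0.0 (shut) to 1.0 (fully open); "grip_force": force on a finger pad.
Only numpy, scipy, OpenCV 4.12 (cv2) and the standard library are available. Lean on these libraries where they do the work, as an engineer would, in place of code of your own. Each camera call takes 0.05 s, during which the arm holds its last target. There are 200 camera calls.

TASK

The tall spray can has been left out on the steel bench. Push it gently, low on its body so that it slides upright without tipping, into the empty, wider one of the two low yellow bays until it stands fully home against the bay's back wall. Do not grip it or lift it, and leave the other things where they are.

Things in the scene. Friction and masses are not known exactly. Their poses are not given: they have to be found in the camera images.
- spray_can: Tall narrow aerosol can standing loose on the bench: cylinder 58 mm in diameter up to 180 mm, then a shoulder and a 42 mm wide grey cap, 235 mm tall in all; 0.3 to 0.5 kg. Aluminium with a white band. Origin at the centre of its underside, z up. It slides when pushed near its foot and topples when pushed high: push below about 30 mm above the bench.
- wide_bay: The can's bay: fixed three-sided pen of 4 mm yellow sheet, 40 mm high, no floor. Mouth to its own -y (world -y at yaw 0; yaw within 0.25 rad). Origin on the bench where the can's axis stands when home and centred. Side walls' inner faces at x = -36 and +36 mm, back wall's at y = +29 mm; side walls start at y = -12 mm, with lips flaring out to y = -24 mm, 90 mm apart. Low feet outside.
- narrow_bay: A like yellow pen, 40 mm high, fixed, but only 42 mm wide inside, beside the wide one (either nearer to the robot or farther); the can does not fit. Origin on the bench, 16 mm before its back wall; mouth to its own -y.
- slim_bottle: Bystander: slim grey bottle, 28 mm in diameter and 125 mm tall, standing loose in the narrow bay. Origin at the centre of its underside.
- step_block: Bystander: dark steel step block, 60 x 30 mm, 60 mm high, loose, beyond the work (farther from the robot). Origin at the centre of its underside.
- hook_spanner: Bystander: hook spanner with a black handle, about 240 mm long and 14 mm high, lying loose on the bench beyond the work. Origin under its handle, x along the handle towards the hook.

How it is judged:
By the outcome, as a careful person would: the job done as asked, in the order asked, and still so for the second after the job is handed in, with the robot touching nothing.
It also fails if it takes over 58 s, if anything falls off the work surface, if the arm or the gripper's body presses on something with over 40 N, if the wrist force passes 120 N, or if a joint passes its speed limit or range.

## Working session

There is one attempt and no reset: what is moved stays moved. The work goes in short steps, Python scripts to look and compute and a shell command to move; the robot and the scene stay as the last step left them, time stands still between calls to the robot, and variables do not carry over. Pictures are saved under pics/ and viewed, at most 10 in all, crops included, and the job is handed in when it is done.

```bash
mkdir -p pics
cat > h.py <<'E'
import numpy as np, cv2
from plant import ctrl, optics, ticket, spotter
def world(p):
    R=cv2.Rodrigues(np.array(p["rvec"],float))[0]; t=np.array(p["tvec"],float).ravel()
    d=p["depth"]; v,u=np.mgrid[:d.shape[0],:d.shape[1]]
    c=np.stack([(u-p["cx"])/p["fx"]*d,(v-p["cy"])/p["fy"]*d,d],-1)
    return (c-t)@R
E
python3 - <<'E'
from h import *
np.set_printoptions(precision=1,suppress=True)
for n in("top","scene"):
    p=optics.camera(n); cv2.imwrite(f"pics/{n}0.png",p["pixels"])
    for l in("spray_can","wide_bay","narrow_bay","slim_bottle","step_block","hook_spanner"):
        print(n,l,[(np.array(r["at"]),round(r["conf"],2)) for r in spotter.pinpoint(p,l)[:2]])
s=ctrl.get_state();print(s["clock"],s["ee_pos"],s["eef_rot"],s["width"])
R=cv2.Rodrigues(np.array(s["eef_rot"]))[0];print(R)
E
```

```text
top spray_can [(array([ 507.3, -189. ,   -0.7]), 0.68)]
top wide_bay []
top narrow_bay [(array([614.2, 213.9,  -0. ]), 0.94)]
top slim_bottle [(array([610.8, 209.1,  -1.4]), 0.67)]
top step_block [(array([778.3, 164.5,   0.9]), 0.66)]
top hook_spanner [(array([804.8, -19.1,  -1.9]), 0.75)]
scene spray_can [(array([ 508.3, -189.6,   -0.5]), 0.57)]
scene wide_bay [(array([478.9, 185.5,   0.9]), 0.72)]
scene narrow_bay [(array([612. , 212.3,  -1.5]), 0.71)]
scene slim_bottle [(array([609.3, 207.3,  -0.9]), 0.88), (array([ 507.6, -187. ,   -0.8]), 0.53)]
scene step_block [(array([781.6, 164.5,   0.1]), 0.81)]
scene hook_spanner [(array([800.4, -13.6,   0.4]), 0.78), (array([ 508.7, -184.4,    0.5]), 0.35)]
0.7 [203.  591.2 231.4] [0.5 3.1 0. ] 1.0042767534017756
[[-0.9  0.3  0. ]
 [ 0.3  0.9  0. ]
 [-0.   0.  -1. ]]
```

View pics/top0.png

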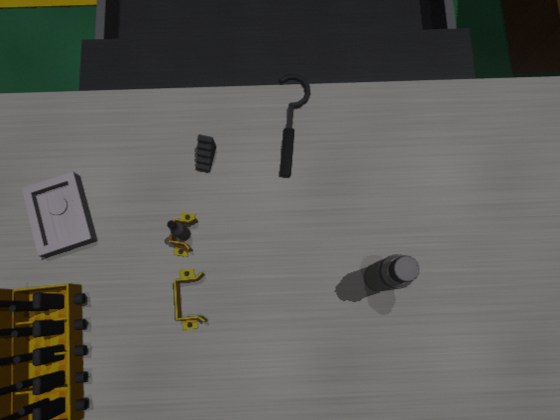

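View pics/scene0.png

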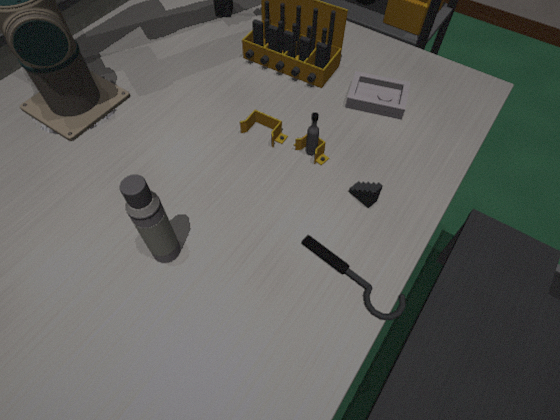

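Run:
```python
from h import *
np.set_printoptions(precision=1,suppress=True)
p=optics.camera("top");W=world(p)
hsv=cv2.cvtColor(p["pixels"],cv2.COLOR_BGR2HSV)
ye=((hsv[...,0]>18)&(hsv[...,0]<36)&(hsv[...,1]>110)&(p["depth"]>0)&(W[...,2]>32)&(W[...,2]<48))
P=W[ye]; P=P[(P[:,0]>380)&(P[:,0]<720)&(P[:,1]>80)&(P[:,1]<330)]
print(len(P),P.min(0),P.max(0))
im=np.zeros((500,680,3),np.uint8)
# 2 px/mm: x 380..720 -> cols, y 330..80 -> rows
for a in P: cv2.circle(im,(int((a[0]-380)*2),int((330-a[1])*2)),1,(0,255,255),-1)
for k in range(400,720,50): cv2.line(im,((k-380)*2,0),((k-380)*2,500),(80,80,80))
for k in range(100,330,50): cv2.line(im,(0,(330-k)*2),(680,(330-k)*2),(80,80,80))
cv2.imwrite("pics/map.png",im)
m=(W[...,2]>20)&(W[...,2]<260)&(abs(W[...,0]-507)<60)&(abs(W[...,1]+189)<60)&(p["depth"]>0)
c=W[m]; print("can n",len(c)); t=c[c[:,2]>225];print("cap",len(t),t.mean(0),t.min(0),t.max(0))
```

```text
337 [432.6 163.1  32. ] [641.4 233.4  43.8]
can n 1503
cap 557 [ 507.9 -187.3  234.9] [ 487.7 -208.5  225.1] [ 529.  -167.9  239.2]
```

View pics/map.png

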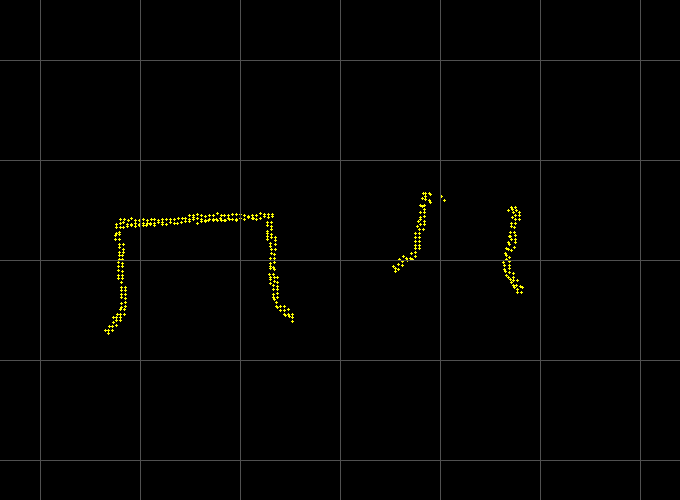

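The can stands at about (508, -187). The wide bay is nearer the robot, at about (479, 188) with a yaw of about 0.06, so a single straight push lines up. I'll push with the fingers part-open as a cradle and tilt the tool about 40° so the gripper's body stays clear of the can's upper part.

```bash
cat >> h.py <<'E'
D=np.array([478.7-508,188-(-187.5),0]);D/=np.linalg.norm(D)
Y=np.array([D[1],-D[0],0])
th=np.radians(40); Z=D*np.sin(th)+np.array([0,0,-np.cos(th)]); X=np.cross(Y,Z)
RT=np.stack([X,Y,Z],1)
def delta(pos,rot=RT):
    s=ctrl.get_state(); R=cv2.Rodrigues(np.array(s["eef_rot"]))[0]
    print("t",round(s["clock"],2),"at",np.round(s["ee_pos"],1),"F",np.round(s["ft_force"],1),"w",round(s["width"],2))
    print("shift mm",np.round(R.T@(np.array(pos)-s["ee_pos"]),1),"turn",np.round(cv2.Rodrigues(R.T@rot)[0].ravel(),3))
E
python3 - <<'E'
from h import *
p=optics.camera("top");W=world(p);m=(W[...,1]>330)&(p["depth"]>0)&(W[...,0]>150)&(W[...,0]<650)
print("rack max z",W[m][:,2].max())
print("D",D)
E
python3 -m crank '[{"dz":-0.04,"grip":0.42},{"dz":-0.04,"grip":0.42},{"dz":-0.04,"grip":0.42},{"grip":0.42}]'
python3 - <<'E'
from h import *
s=ctrl.get_state();delta((514,-275,s["ee_pos"][2]))
E
```

```text
rack max z 139.4924222547211
D [-0.07779283  0.99696955  0.        ]
t 0.8 at [203.  591.1 231.3] F [ 0.2  1.  -0.1] w 1.0
shift mm [-575.5 -718.1   -0. ] turn [-0.405  0.616  1.112]validation failed for argument at $[0]...
```

```bash
python3 -m crank '[{"dx":0,"dy":0,"dz":-0.04,"ax":0,"ay":0,"az":0,"grip":0.42},{"dx":0,"dy":0,"dz":-0.04,"ax":0,"ay":0,"az":0,"grip":0.42},{"dx":0,"dy":0,"dz":-0.03,"ax":0,"ay":0,"az":0,"grip":0.42}]'
python3 - <<'E'
from h import *
s=ctrl.get_state();delta((514,-275,s["ee_pos"][2]))
E
```

```text
clock: 1.05
ee_pos: [203.0, 591.1, 343.6]
eef_rot: [0.517, 3.098, 0.001]
ft_force: [0.4, 1.6, 0.6]
width: 0.602
grip_force: 0.0
t 1.05 at [203.  591.1 343.6] F [0.4 1.6 0.6] w 0.6
shift mm [-5.755e+02 -7.181e+02 -6.000e-01] turn [-0.404  0.616  1.113]
```

```bash
python3 -m crank '[{"dx":-0.019,"dy":-0.024,"dz":0,"ax":0,"ay":0,"az":0,"grip":0.42},{"dx":-0.019,"dy":-0.024,"dz":0,"ax":0,"ay":0,"az":0,"grip":0.42},{"dx":-0.019,"dy":-0.024,"dz":0,"ax":0,"ay":0,"az":0,"grip":0.42},{"dx":-0.019,"dy":-0.024,"dz":0,"ax":0,"ay":0,"az":0,"grip":0.42},{"dx":-0.019,"dy":-0.024,"dz":0,"ax":0,"ay":0,"az":0,"grip":0.42}]'
python3 -m crank '[{"dx":-0.019,"dy":-0.024,"dz":0,"ax":0,"ay":0,"az":0,"grip":0.42},{"dx":-0.019,"dy":-0.024,"dz":0,"ax":0,"ay":0,"az":0,"grip":0.42},{"dx":-0.019,"dy":-0.024,"dz":0,"ax":0,"ay":0,"az":0,"grip":0.42},{"dx":-0.019,"dy":-0.024,"dz":0,"ax":0,"ay":0,"az":0,"grip":0.42},{"dx":-0.019,"dy":-0.024,"dz":0,"ax":0,"ay":0,"az":0,"grip":0.42}]'
python3 - <<'E'
from h import *
s=ctrl.get_state();delta((514,-275,s["ee_pos"][2]));print(s["joint_positions"])
E
```

```text
clock: 1.47
ee_pos: [254.1, 445.5, 341.5]
eef_rot: [0.516, 3.098, 0.001]
ft_force: [0.1, 0.3, 0.7]
width: 0.418
grip_force: 0.0
clock: 1.88
ee_pos: [304.9, 301.0, 341.5]
eef_rot: [0.516, 3.098, 0.001]
ft_force: [0.7, -0.8, -0.6]
width: 0.421
grip_force: 0.0
t 1.88 at [304.9 301.  341.5] F [ 0.7 -0.8 -0.6] w 0.42
shift mm [-3.847e+02 -4.770e+02 -1.000e-01] turn [-0.404  0.617  1.113]
[ 6.27983576e-01 -1.19566785e-01 -2.28739862e-01  1.46090321e+00
 -9.61580626e-05  9.58342165e-01]
```

```bash
python3 -m crank '[{"dx":-0.019,"dy":-0.024,"dz":0,"ax":0,"ay":0,"az":0,"grip":0.42},{"dx":-0.019,"dy":-0.024,"dz":0,"ax":0,"ay":0,"az":0,"grip":0.42},{"dx":-0.019,"dy":-0.024,"dz":0,"ax":0,"ay":0,"az":0,"grip":0.42},{"dx":-0.019,"dy":-0.024,"dz":0,"ax":0,"ay":0,"az":0,"grip":0.42},{"dx":-0.019,"dy":-0.024,"dz":0,"ax":0,"ay":0,"az":0,"grip":0.42}]' >/dev/null
python3 -m crank '[{"dx":-0.019,"dy":-0.024,"dz":0,"ax":0,"ay":0,"az":0,"grip":0.42},{"dx":-0.019,"dy":-0.024,"dz":0,"ax":0,"ay":0,"az":0,"grip":0.42},{"dx":-0.019,"dy":-0.024,"dz":0,"ax":0,"ay":0,"az":0,"grip":0.42},{"dx":-0.019,"dy":-0.024,"dz":0,"ax":0,"ay":0,"az":0,"grip":0.42},{"dx":-0.019,"dy":-0.024,"dz":0,"ax":0,"ay":0,"az":0,"grip":0.42}]'
python3 -m crank '[{"dx":-0.019,"dy":-0.024,"dz":0,"ax":0,"ay":0,"az":0,"grip":0.42},{"dx":-0.019,"dy":-0.024,"dz":0,"ax":0,"ay":0,"az":0,"grip":0.42},{"dx":-0.019,"dy":-0.024,"dz":0,"ax":0,"ay":0,"az":0,"grip":0.42},{"dx":-0.019,"dy":-0.024,"dz":0,"ax":0,"ay":0,"az":0,"grip":0.42},{"dx":-0.019,"dy":-0.024,"dz":0,"ax":0,"ay":0,"az":0,"grip":0.42}]' >/dev/null
python3 -m crank '[{"dx":-0.019,"dy":-0.024,"dz":0,"ax":0,"ay":0,"az":0,"grip":0.42},{"dx":-0.019,"dy":-0.024,"dz":0,"ax":0,"ay":0,"az":0,"grip":0.42},{"dx":-0.019,"dy":-0.024,"dz":0,"ax":0,"ay":0,"az":0,"grip":0.42},{"dx":-0.019,"dy":-0.024,"dz":0,"ax":0,"ay":0,"az":0,"grip":0.42},{"dx":0,"dy":0,"dz":0,"ax":0,"ay":0,"az":0,"grip":0.42}]'
python3 - <<'E'
from h import *
s=ctrl.get_state();delta((514,-275,s["ee_pos"][2]));print(s["joint_positions"])
E
```

```text
clock: 2.72
ee_pos: [406.7, 12.2, 341.6]
eef_rot: [0.517, 3.098, 0.0]
ft_force: [-0.1, 0.1, 0.2]
width: 0.418
grip_force: 0.0
clock: 3.55
ee_pos: [499.7, -250.9, 340.4]
eef_rot: [0.523, 3.097, -0.003]
ft_force: [0.6, -0.8, -0.3]
width: 0.419
grip_force: 0.0
t 3.55 at [ 499.7 -250.9  340.4] F [ 0.6 -0.8 -0.3] w 0.42
shift mm [-21.4 -18.    0.1] turn [-0.404  0.62   1.109]
[-0.58019084  0.12086202  0.00958656  1.45757699 -0.00156351 -0.24553645]
```

```bash
python3 -m crank '[{"dx":-0.021,"dy":-0.018,"dz":0,"ax":0,"ay":0,"az":0,"grip":0.42},{"dx":0,"dy":0,"dz":0,"ax":-0.0337,"ay":0.0517,"az":0.0924,"grip":0.42},{"dx":0,"dy":0,"dz":0,"ax":-0.0337,"ay":0.0517,"az":0.0924,"grip":0.42}]' >/dev/null
python3 -m crank '[{"dx":0,"dy":0,"dz":0,"ax":-0.0337,"ay":0.0517,"az":0.0924,"grip":0.42},{"dx":0,"dy":0,"dz":0,"ax":-0.0337,"ay":0.0517,"az":0.0924,"grip":0.42},{"dx":0,"dy":0,"dz":0,"ax":-0.0337,"ay":0.0517,"az":0.0924,"grip":0.42},{"dx":0,"dy":0,"dz":0,"ax":-0.0337,"ay":0.0517,"az":0.0924,"grip":0.42},{"dx":0,"dy":0,"dz":0,"ax":-0.0337,"ay":0.0517,"az":0.0924,"grip":0.42}]'
python3 -m crank '[{"dx":0,"dy":0,"dz":0,"ax":-0.0337,"ay":0.0517,"az":0.0924,"grip":0.42},{"dx":0,"dy":0,"dz":0,"ax":-0.0337,"ay":0.0517,"az":0.0924,"grip":0.42},{"dx":0,"dy":0,"dz":0,"ax":-0.0337,"ay":0.0517,"az":0.0924,"grip":0.42},{"dx":0,"dy":0,"dz":0,"ax":-0.0337,"ay":0.0517,"az":0.0924,"grip":0.42},{"dx":0,"dy":0,"dz":0,"ax":-0.0337,"ay":0.0517,"az":0.0924,"grip":0.42}]'
python3 - <<'E'
from h import *
s=ctrl.get_state();delta((514,-275,13));print(np.round(s["joint_positions"],3))
E
```

```text
clock: 4.22
ee_pos: [512.5, -269.6, 341.6]
eef_rot: [-1.332, -2.461, -0.41]
ft_force: [-0.2, 0.2, -0.6]
width: 0.417
grip_force: 0.0
clock: 4.63
ee_pos: [512.5, -269.8, 341.3]
eef_rot: [-1.734, -1.871, -0.633]
ft_force: [0.0, 0.3, -0.7]
width: 0.416
grip_force: 0.0
t 4.63 at [ 512.5 -269.8  341.3] F [ 0.   0.3 -0.7] w 0.42
shift mm [-216.4    2.1  246.9] turn [-0.002 -0.005 -0.002]
[-0.807  0.505  0.351  1.999  0.421  0.56 ]
```

```bash
python3 -m crank '[{"dx":-0.018,"dy":0,"dz":0.0206,"ax":0,"ay":0,"az":0,"grip":0.42},{"dx":-0.018,"dy":0,"dz":0.0206,"ax":0,"ay":0,"az":0,"grip":0.42},{"dx":-0.018,"dy":0,"dz":0.0206,"ax":0,"ay":0,"az":0,"grip":0.42},{"dx":-0.018,"dy":0,"dz":0.0206,"ax":0,"ay":0,"az":0,"grip":0.42},{"dx":-0.018,"dy":0,"dz":0.0206,"ax":0,"ay":0,"az":0,"grip":0.42}]'
python3 -m crank '[{"dx":-0.018,"dy":0,"dz":0.0206,"ax":0,"ay":0,"az":0,"grip":0.42},{"dx":-0.018,"dy":0,"dz":0.0206,"ax":0,"ay":0,"az":0,"grip":0.42},{"dx":-0.018,"dy":0,"dz":0.0206,"ax":0,"ay":0,"az":0,"grip":0.42},{"dx":-0.018,"dy":0,"dz":0.0206,"ax":0,"ay":0,"az":0,"grip":0.42},{"dx":0,"dy":0,"dz":0,"ax":0,"ay":0,"az":0,"grip":0.42}]'
python3 - <<'E'
from h import *
s=ctrl.get_state();delta((514,-267,13));print(np.round(s["joint_positions"],3))
p=optics.camera("scene");cv2.imwrite("pics/pre.png",p["pixels"])
E
```

```text
clock: 5.05
ee_pos: [512.1, -272.0, 203.5]
eef_rot: [-1.731, -1.878, -0.631]
ft_force: [0.2, 0.4, 1.1]
width: 0.417
grip_force: 0.0
clock: 5.47
ee_pos: [509.8, -271.7, 90.2]
eef_rot: [-1.727, -1.87, -0.63]
ft_force: [-0.5, 0.2, 0.4]
width: 0.423
grip_force: 0.0
t 5.47 at [ 509.8 -271.7   90.2] F [-0.5  0.2  0.4] w 0.42
shift mm [-46.8   5.2  61.5] turn [-0.008 -0.009 -0.001]
[-0.81   0.669  0.072  1.564  0.415  0.553]
```

View pics/pre.png

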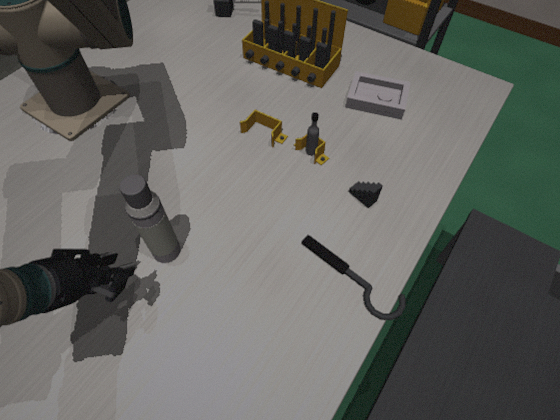

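The scene view shows the can upright with its foot near (165,255). The tilted gripper is behind it at about (115,272), clear of the can's body. I'll lower it to push height.

```bash
python3 -m crank '[{"dx":-0.0115,"dy":0.0013,"dz":0.015,"ax":0,"ay":0,"az":0,"grip":0.42},{"dx":-0.0115,"dy":0.0013,"dz":0.015,"ax":0,"ay":0,"az":0,"grip":0.42},{"dx":-0.0115,"dy":0.0013,"dz":0.015,"ax":-0.004,"ay":-0.004,"az":0,"grip":0.42},{"dx":-0.0115,"dy":0.0013,"dz":0.015,"ax":-0.004,"ay":-0.004,"az":0,"grip":0.42},{"dx":0,"dy":0,"dz":0,"ax":0,"ay":0,"az":0,"grip":0.42}]'
python3 - <<'E'
from h import *
C=np.array([508,-187.5,0])
delta(C-40*D+[0,0,12])
p=optics.camera("scene");W=world(p);s=ctrl.get_state();t=np.array(s["ee_pos"])
m=(np.linalg.norm(W-t,axis=-1)<45)&(p["depth"]>0)&(W[...,2]>4);q=W[m]
q=q[q[:,2].argsort()][:40];print(np.round(q[::4],1))
E
```

```text
clock: 5.93
ee_pos: [516.5, -269.3, 18.8]
eef_rot: [-1.739, -1.881, -0.633]
ft_force: [-1.1, 0.5, -0.1]
width: 0.422
grip_force: 0.0
t 5.93 at [ 516.5 -269.3   18.8] F [-1.1  0.5 -0.1] w 0.42
shift mm [28.1 -2.1 32.2] turn [0.003 0.003 0.001]
[[ 498.4 -280.3   14.2]
 [ 498.2 -272.7   19.1]
 [ 497.8 -274.1   21.2]
 [ 498.3 -271.6   22.1]
 [ 499.  -277.    23.6]
 [ 499.3 -282.2   24.3]
 [ 547.9 -276.5   25.8]
 [ 499.1 -281.    26.6]
 [ 497.6 -287.3   27. ]
 [ 498.3 -271.9   27.4]]
```

```bash
python3 -m crank '[{"dx":0.007,"dy":-0.0005,"dz":0.008,"ax":0,"ay":0,"az":0,"grip":0.42},{"dx":0.007,"dy":-0.0005,"dz":0.008,"ax":0,"ay":0,"az":0,"grip":0.42},{"dx":0.007,"dy":-0.0005,"dz":0.008,"ax":0,"ay":0,"az":0,"grip":0.42},{"dx":0.007,"dy":-0.0005,"dz":0.008,"ax":0,"ay":0,"az":0,"grip":0.42}]' >/dev/null
python3 -m crank '[{"dx":0.0023,"dy":0,"dz":0.0019,"ax":0,"ay":0,"az":0,"grip":0.42},{"dx":0.0023,"dy":0,"dz":0.0019,"ax":0,"ay":0,"az":0,"grip":0.42},{"dx":0.0023,"dy":0,"dz":0.0019,"ax":0,"ay":0,"az":0,"grip":0.42},{"dx":0.0023,"dy":0,"dz":0.0019,"ax":0,"ay":0,"az":0,"grip":0.42},{"dx":0.0023,"dy":0,"dz":0.0019,"ax":0,"ay":0,"az":0,"grip":0.42}]'
python3 -m crank '[{"dx":0.0023,"dy":0,"dz":0.0019,"ax":0,"ay":0,"az":0,"grip":0.42},{"dx":0.0023,"dy":0,"dz":0.0019,"ax":0,"ay":0,"az":0,"grip":0.42},{"dx":0.0031,"dy":0,"dz":0.0026,"ax":0,"ay":0,"az":0,"grip":0.42},{"dx":0.0031,"dy":0,"dz":0.0026,"ax":0,"ay":0,"az":0,"grip":0.42},{"dx":0.0031,"dy":0,"dz":0.0026,"ax":0,"ay":0,"az":0,"grip":0.42}]'
cat >> h.py <<'E'
def can(p):
    W=world(p); t=np.array(ctrl.get_state()["ee_pos"])+[0,30,0]
    m=(p["depth"]>0)&(W[...,2]>226)&(W[...,2]<245)&(np.hypot(W[...,0]-t[0],W[...,1]-t[1])<60)
    c=W[m]; print("cap n",len(c),"mid",np.round((c.min(0)+c.max(0))/2,1),"mean",np.round(c.mean(0),1)); return c.mean(0)
E
python3 - <<'E'
from h import *
p=optics.camera("top");c=can(p);delta((478.7+28*.078,188-28,12));cv2.imwrite("pics/p1.png",p["pixels"])
E
```

```text
clock: 6.73
ee_pos: [511.0, -214.7, 13.0]
eef_rot: [-1.742, -1.885, -0.633]
ft_force: [-1.0, -3.1, 1.3]
width: 0.426
grip_force: 1.6
clock: 7.15
ee_pos: [509.6, -195.6, 13.0]
eef_rot: [-1.741, -1.883, -0.634]
ft_force: [-0.6, -4.3, 1.2]
width: 0.42
grip_force: 1.7
cap n 553 mid [ 507.9 -166.9  232.5] mean [ 507.8 -166.   235. ]
t 7.2 at [ 509.3 -194.5   13.1] F [ 0.7 -2.   1.2] w 0.42
shift mm [272.7  -1.2 228.3] turn [0.005 0.004 0.002]
```

View pics/p1.png

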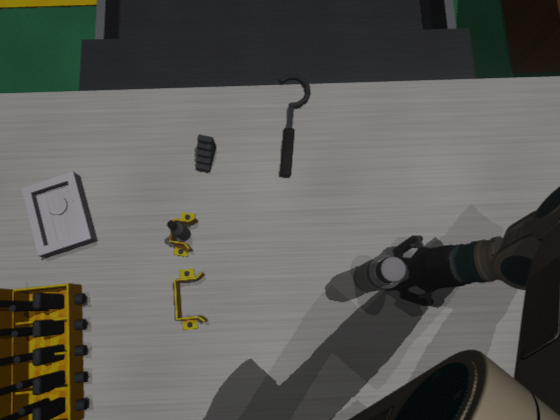

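The picture shows the cap at (393,270), with the fingers cradling the can. The can is upright, with its cap top at z 235. I'll go on pushing along the line.

```bash
python3 -m crank '[{"dx":0.0046,"dy":0,"dz":0.0038,"ax":0,"ay":0,"az":0,"grip":0.42},{"dx":0.0054,"dy":0,"dz":0.0045,"ax":0,"ay":0,"az":0,"grip":0.42},{"dx":0.0061,"dy":0,"dz":0.0051,"ax":0,"ay":0,"az":0,"grip":0.42},{"dx":0.0061,"dy":0,"dz":0.0051,"ax":0,"ay":0,"az":0,"grip":0.42},{"dx":0.0061,"dy":0,"dz":0.0051,"ax":0,"ay":0,"az":0,"grip":0.42}]'
python3 -m crank '[{"dx":0.0061,"dy":0,"dz":0.0051,"ax":0,"ay":0,"az":0,"grip":0.42},{"dx":0.0061,"dy":0,"dz":0.0051,"ax":0,"ay":0,"az":0,"grip":0.42},{"dx":0.0061,"dy":0,"dz":0.0051,"ax":0,"ay":0,"az":0,"grip":0.42},{"dx":0.0061,"dy":0,"dz":0.0051,"ax":0,"ay":0,"az":0,"grip":0.42},{"dx":0.0061,"dy":0,"dz":0.0051,"ax":0,"ay":0,"az":0,"grip":0.42}]'
python3 -m crank '[{"dx":0.0061,"dy":0,"dz":0.0051,"ax":0,"ay":0,"az":0,"grip":0.42},{"dx":0.0061,"dy":0,"dz":0.0051,"ax":0,"ay":0,"az":0,"grip":0.42},{"dx":0.0061,"dy":0,"dz":0.0051,"ax":0,"ay":0,"az":0,"grip":0.42},{"dx":0.0054,"dy":0,"dz":0.0045,"ax":0,"ay":0,"az":0,"grip":0.42},{"dx":0.0046,"dy":0,"dz":0.0038,"ax":0,"ay":0,"az":0,"grip":0.42}]'
python3 - <<'E'
from h import *
p=optics.camera("top");c=can(p);delta((478.7+28*.078,188-28,12))
E
```

```text
clock: 7.62
ee_pos: [506.3, -157.9, 12.8]
eef_rot: [-1.74, -1.882, -0.634]
ft_force: [1.4, -4.6, 1.6]
width: 0.422
grip_force: 1.9
clock: 8.03
ee_pos: [503.4, -118.4, 12.8]
eef_rot: [-1.741, -1.883, -0.634]
ft_force: [0.5, -4.1, 1.6]
width: 0.42
grip_force: 2.0
clock: 8.45
ee_pos: [500.6, -81.7, 12.7]
eef_rot: [-1.74, -1.883, -0.634]
ft_force: [1.0, -4.4, 2.0]
width: 0.419
grip_force: 2.2
cap n 544 mid [499.  -53.6 232.7] mean [498.9 -53.1 235. ]
t 8.5 at [500.1 -80.5  12.8] F [ 0.1 -2.3  1.6] w 0.42
shift mm [184.8  -0.7 155.1] turn [0.004 0.003 0.002]
```

```bash
python3 -m crank '[{"dx":0.0046,"dy":0,"dz":0.0038,"ax":0,"ay":0,"az":0,"grip":0.42},{"dx":0.0054,"dy":0,"dz":0.0045,"ax":0,"ay":0,"az":0,"grip":0.42},{"dx":0.0061,"dy":0,"dz":0.0051,"ax":0,"ay":0,"az":0,"grip":0.42},{"dx":0.0061,"dy":0,"dz":0.0051,"ax":0,"ay":0,"az":0,"grip":0.42},{"dx":0.0061,"dy":0,"dz":0.0051,"ax":0,"ay":0,"az":0,"grip":0.42}]' >/dev/null
python3 -m crank '[{"dx":0.0061,"dy":0,"dz":0.0051,"ax":0,"ay":0,"az":0,"grip":0.42},{"dx":0.0061,"dy":0,"dz":0.0051,"ax":0,"ay":0,"az":0,"grip":0.42},{"dx":0.0061,"dy":0,"dz":0.0051,"ax":0,"ay":0,"az":0,"grip":0.42},{"dx":0.0061,"dy":0,"dz":0.0051,"ax":0,"ay":0,"az":0,"grip":0.42},{"dx":0.0061,"dy":0,"dz":0.0051,"ax":0,"ay":0,"az":0,"grip":0.42}]'
python3 -m crank '[{"dx":0.0061,"dy":0,"dz":0.0051,"ax":0,"ay":0,"az":0,"grip":0.42},{"dx":0.0061,"dy":0,"dz":0.0051,"ax":0,"ay":0,"az":0,"grip":0.42},{"dx":0.0061,"dy":0,"dz":0.0051,"ax":0,"ay":0,"az":0,"grip":0.42},{"dx":0.0061,"dy":0,"dz":0.0051,"ax":0,"ay":0,"az":0,"grip":0.42},{"dx":0.0061,"dy":0,"dz":0.0051,"ax":0,"ay":0,"az":0,"grip":0.42}]' >/dev/null
python3 -m crank '[{"dx":0.0061,"dy":0,"dz":0.0051,"ax":0,"ay":0,"az":0,"grip":0.42},{"dx":0.0054,"dy":0,"dz":0.0045,"ax":0,"ay":0,"az":0,"grip":0.42},{"dx":0.0046,"dy":0,"dz":0.0038,"ax":0,"ay":0,"az":0,"grip":0.42},{"dx":0.0031,"dy":0,"dz":0.0026,"ax":0,"ay":0,"az":0,"grip":0.42},{"dx":0.0015,"dy":0,"dz":0.0013,"ax":0,"ay":0,"az":0,"grip":0.42}]'
python3 - <<'E'
from h import *
p=optics.camera("top");c=can(p);delta((478.7+28*.078,188-28,12))
W=world(p);hsv=cv2.cvtColor(p["pixels"],cv2.COLOR_BGR2HSV)
m=(hsv[...,0]>18)&(hsv[...,0]<36)&(hsv[...,1]>110)&(p["depth"]>0)&(W[...,2]>34)&(W[...,2]<46)&(W[...,0]<540)&(W[...,0]>400)&(W[...,1]>150)&(W[...,1]<250)
P=W[m]
b=P[(P[:,0]>446)&(P[:,0]<510)&(P[:,1]>205)];k=np.polyfit(b[:,0],b[:,1],1);print("back: yaw",np.arctan(k[0]),"y at 478.7",np.polyval(k,478.7),len(b))
for lo,hi in((430,455),(505,525)):
    s=P[(P[:,0]>lo)&(P[:,0]<hi)&(P[:,1]>182)&(P[:,1]<212)];print(lo,len(s),np.polyfit(s[:,1]-190,s[:,0],1))
E
```

```text
clock: 9.33
ee_pos: [494.7, -5.3, 12.5]
eef_rot: [-1.741, -1.882, -0.634]
ft_force: [0.7, -5.0, 3.4]
width: 0.418
grip_force: 2.7
clock: 10.17
ee_pos: [489.5, 61.1, 12.3]
eef_rot: [-1.74, -1.883, -0.634]
ft_force: [-0.3, -5.0, 4.0]
width: 0.418
grip_force: 3.1
cap n 553 mid [488.2  88.9 233.1] mean [487.8  88.5 235. ]
t 10.22 at [489.5  61.2  12.3] F [ 0.8 -3.1  3.4] w 0.41
shift mm [76.  -1.  63.7] turn [0.004 0.004 0.002]
back: yaw 0.06120622851352177 y at 478.7 220.31519337604888 77
430 30 [-6.88199742e-02  4.41038365e+02]
505 34 [-6.68802845e-02  5.17043402e+02]
```

```bash
python3 -m crank '[{"dx":0.0031,"dy":0,"dz":0.0026,"ax":0,"ay":0,"az":0,"grip":0.42},{"dx":0.0046,"dy":0,"dz":0.0038,"ax":0,"ay":0,"az":0,"grip":0.42},{"dx":0.0046,"dy":0,"dz":0.0038,"ax":0,"ay":0,"az":0,"grip":0.42},{"dx":0.0046,"dy":0,"dz":0.0038,"ax":0,"ay":0,"az":0,"grip":0.42},{"dx":0.0046,"dy":0,"dz":0.0038,"ax":0,"ay":0,"az":0,"grip":0.42}]'
python3 -m crank '[{"dx":0.0046,"dy":0,"dz":0.0038,"ax":0,"ay":0,"az":0,"grip":0.42},{"dx":0.0046,"dy":0,"dz":0.0038,"ax":0,"ay":0,"az":0,"grip":0.42},{"dx":0.0046,"dy":0,"dz":0.0038,"ax":0,"ay":0,"az":0,"grip":0.42},{"dx":0.0046,"dy":0,"dz":0.0038,"ax":0,"ay":0,"az":0,"grip":0.42},{"dx":0.0046,"dy":0,"dz":0.0038,"ax":0,"ay":0,"az":0,"grip":0.42}]'
python3 -m crank '[{"dx":0.0046,"dy":0,"dz":0.0038,"ax":0,"ay":0,"az":0,"grip":0.42},{"dx":0.0046,"dy":0,"dz":0.0038,"ax":0,"ay":0,"az":0,"grip":0.42},{"dx":0.0038,"dy":0,"dz":0.0032,"ax":0,"ay":0,"az":0,"grip":0.42},{"dx":0.0031,"dy":0,"dz":0.0026,"ax":0,"ay":0,"az":0,"grip":0.42},{"dx":0.0015,"dy":0,"dz":0.0013,"ax":0,"ay":0,"az":0,"grip":0.42}]'
python3 - <<'E'
from h import *
p=optics.camera("top");c=can(p);delta((479+28*.078,189.3-28,12));cv2.imwrite("pics/p2.png",cv2.resize(p["pixels"][200:380,120:340],None,fx=3,fy=3))
E
```

```text
clock: 10.63
ee_pos: [487.8, 88.1, 12.3]
eef_rot: [-1.742, -1.882, -0.634]
ft_force: [0.8, -4.7, 4.1]
width: 0.417
grip_force: 3.0
clock: 11.05
ee_pos: [485.4, 118.0, 12.3]
eef_rot: [-1.741, -1.882, -0.634]
ft_force: [0.3, -5.4, 3.4]
width: 0.42
grip_force: 2.9
clock: 11.47
ee_pos: [483.3, 141.2, 12.2]
eef_rot: [-1.741, -1.882, -0.634]
ft_force: [0.7, -5.0, 4.4]
width: 0.42
grip_force: 3.1
cap n 569 mid [481.7 168.7 232.8] mean [481.7 168.  234.8]
t 11.52 at [483.3 141.3  12.3] F [ 0.9 -4.5  2.8] w 0.42
shift mm [15.2 -0.6 13.1] turn [0.004 0.005 0.002]
```

View pics/p2.png

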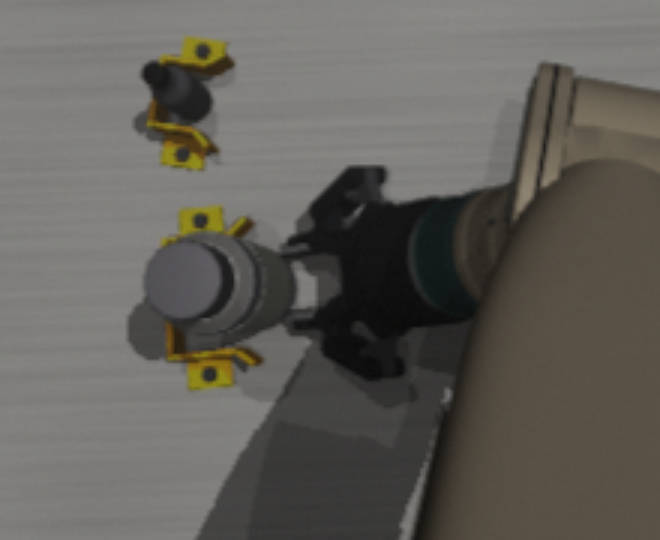

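The crop shows the can upright between the side walls of the wide bay, with its cap at (187,278), about 20 mm short of home. I'll finish slowly until the force shows contact with the back wall.

```bash
python3 -m crank '[{"dx":0.0024,"dy":0,"dz":0.002,"ax":0,"ay":0,"az":0,"grip":0.42},{"dx":0.0024,"dy":0,"dz":0.002,"ax":0,"ay":0,"az":0,"grip":0.42},{"dx":0.0024,"dy":0,"dz":0.002,"ax":0,"ay":0,"az":0,"grip":0.42},{"dx":0.0024,"dy":0,"dz":0.002,"ax":0,"ay":0,"az":0,"grip":0.42},{"dx":0.0024,"dy":0,"dz":0.002,"ax":0,"ay":0,"az":0,"grip":0.42}]'
python3 -m crank '[{"dx":0.0008,"dy":0,"dz":0.0006,"ax":0,"ay":0,"az":0,"grip":0.42},{"dx":0.0008,"dy":0,"dz":0.0006,"ax":0,"ay":0,"az":0,"grip":0.42}]'
python3 - <<'E'
from h import *
p=optics.camera("top");c=can(p);delta((479+28*.078,189.3-28,12))
E
```

```text
clock: 11.93
ee_pos: [482.5, 156.2, 12.2]
eef_rot: [-1.741, -1.882, -0.634]
ft_force: [0.8, -5.9, 4.8]
width: 0.419
grip_force: 3.1
clock: 12.1
ee_pos: [482.2, 158.3, 12.3]
eef_rot: [-1.741, -1.883, -0.634]
ft_force: [1.0, -5.2, 2.8]
width: 0.42
grip_force: 2.9
cap n 573 mid [480.7 186.1 233. ] mean [480.6 184.9 234.7]
t 12.15 at [482.1 158.4  12.3] F [ 1.  -3.4  2.7] w 0.42
shift mm [ 2.1 -0.7  2.1] turn [0.005 0.005 0.002]
```

```bash
python3 -m crank '[{"dx":0.0008,"dy":0,"dz":0.0006,"ax":0,"ay":0,"az":0,"grip":0.42},{"dx":0.0008,"dy":0,"dz":0.0006,"ax":0,"ay":0,"az":0,"grip":0.42}]' | grep -E 'pos|force'
python3 -m crank '[{"dx":0.0008,"dy":0,"dz":0.0006,"ax":0,"ay":0,"az":0,"grip":0.42}]'| grep -E 'pos|force'
python3 -m crank '[{"dx":0.0008,"dy":0,"dz":0.0006,"ax":0,"ay":0,"az":0,"grip":0.42}]'| grep -E 'pos|force'
python3 -c "
from h import *
can(optics.camera('top'))"
```

```text
ee_pos: [482.0, 160.2, 12.3]
ft_force: [0.7, -4.8, 1.2]
grip_force: 2.7
ee_pos: [481.9, 161.3, 12.3]
ft_force: [0.3, -4.3, 3.1]
grip_force: 2.6
ee_pos: [481.8, 162.2, 12.3]
ft_force: [0.0, -7.7, 3.3]
grip_force: 3.8
cap n 573 mid [480.9 189.4 232.7] mean [480.3 188.8 234.8]
```

Force is beginning to rise, so I'll go on one small row at a time.

```bash
python3 -m crank '[{"dx":0.0006,"dy":0,"dz":0.0005,"ax":0,"ay":0,"az":0,"grip":0.42}]'| grep -E 'pos|force'
python3 -m crank '[{"dx":0,"dy":0,"dz":0,"ax":0,"ay":0,"az":0,"grip":0.42}]'| grep -E 'pos|force'
python3 -c "
from h import *
can(optics.camera('top'))"
```

```text
ee_pos: [481.9, 162.5, 12.2]
ft_force: [0.2, -9.6, 5.0]
grip_force: 4.9
ee_pos: [481.9, 162.4, 12.3]
ft_force: [-1.2, -7.8, 3.9]
grip_force: 4.3
cap n 578 mid [480.8 189.2 232.7] mean [480.3 188.7 234.8]
```

```bash
python3 -m crank '[{"dx":0.0006,"dy":0,"dz":0.0005,"ax":0,"ay":0,"az":0,"grip":0.42},{"dx":0,"dy":0,"dz":0,"ax":0,"ay":0,"az":0,"grip":0.42}]'| grep -E 'pos|force'
python3 -m crank '[{"dx":0.0006,"dy":0,"dz":0.0005,"ax":0,"ay":0,"az":0,"grip":0.42},{"dx":0,"dy":0,"dz":0,"ax":0,"ay":0,"az":0,"grip":0.42}]'| grep -E 'pos|force'
python3 -c "
from h import *
can(optics.camera('top'))"
```

```text
ee_pos: [482.0, 162.7, 12.2]
ft_force: [-0.8, -10.7, 4.3]
grip_force: 5.5
ee_pos: [482.0, 162.9, 12.1]
ft_force: [-0.2, -13.7, 5.3]
grip_force: 6.7
cap n 576 mid [480.8 189.4 232.5] mean [480.3 188.8 234.8]
```

The can no longer moves while the force climbs to 14 N, so it is home. I'll back straight off, then rise.

```bash
python3 -m crank '[{"dx":-0.0015,"dy":0,"dz":-0.0013,"ax":0,"ay":0,"az":0,"grip":0.42},{"dx":-0.0031,"dy":0,"dz":-0.0026,"ax":0,"ay":0,"az":0,"grip":0.42},{"dx":-0.0061,"dy":0,"dz":-0.0051,"ax":0,"ay":0,"az":0,"grip":0.42},{"dx":-0.012,"dy":0,"dz":-0.010,"ax":0,"ay":0,"az":0,"grip":0.42},{"dx":-0.015,"dy":0,"dz":-0.0126,"ax":0,"ay":0,"az":0,"grip":0.42}]'
python3 -m crank '[{"dx":-0.015,"dy":0,"dz":-0.0126,"ax":0,"ay":0,"az":0,"grip":0.42},{"dx":-0.015,"dy":0,"dz":-0.0126,"ax":0,"ay":0,"az":0,"grip":0.42},{"dx":-0.015,"dy":0,"dz":-0.0126,"ax":0,"ay":0,"az":0,"grip":0.42},{"dx":0.01,"dy":0,"dz":-0.012,"ax":0,"ay":0,"az":0,"grip":0.42},{"dx":0.01,"dy":0,"dz":-0.012,"ax":0,"ay":0,"az":0,"grip":0.42}]'
python3 -m crank '[{"dx":0,"dy":0,"dz":0,"ax":0,"ay":0,"az":0,"grip":0.42},{"dx":0,"dy":0,"dz":0,"ax":0,"ay":0,"az":0,"grip":0.42}]' >/dev/null
python3 - <<'E'
from h import *
p=optics.camera("top");W=world(p)
c=W[(p["depth"]>0)&(W[...,2]>226)&(W[...,2]<245)&(np.hypot(W[...,0]-480,W[...,1]-189)<50)];print(len(c),c.mean(0))
for l in("slim_bottle","step_block","hook_spanner","spray_can"):print(l,[(np.round(r["at"],1),round(r["conf"],2)) for r in spotter.pinpoint(p,l)[:1]])
q=optics.camera("scene")["pixels"]
cv2.imwrite("pics/end.png",np.hstack([cv2.resize(p["pixels"][200:360,120:280],(400,400)),cv2.resize(q[60:220,190:350],(400,400))]))
E
```

```text
clock: 13.55
ee_pos: [483.9, 116.4, 12.5]
eef_rot: [-1.737, -1.882, -0.633]
ft_force: [-0.2, 0.3, -0.3]
width: 0.417
grip_force: 0.0
clock: 13.97
ee_pos: [488.9, 56.6, 43.7]
eef_rot: [-1.741, -1.877, -0.633]
ft_force: [0.5, -0.3, 0.7]
width: 0.416
grip_force: 0.0
571 [480.29246759 188.87302772 234.79591959]
slim_bottle [(array([6.123e+02, 2.129e+02, 1.000e-01]), 0.67)]
step_block [(array([7.769e+02, 1.656e+02, 2.000e-01]), 0.87)]
hook_spanner [(array([ 8.023e+02, -1.820e+01, -7.000e-01]), 0.61)]
spray_can [(array([482.6, 193.6,  -1.4]), 0.64)]
```

View pics/end.png

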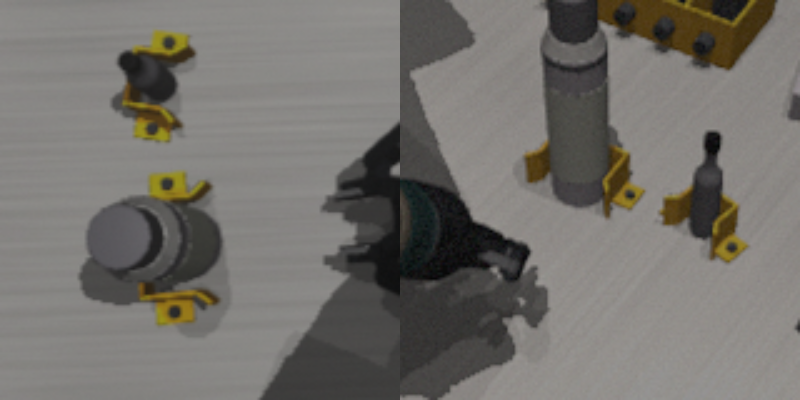

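The can stands upright and home in the wide bay (left crop, cap at about (120,237)). The gripper is well clear, and the bottle, step block and spanner have not moved.

```bash
python3 -c "
from plant import ticket
print(ticket.close_job())"
```

```text
the job is handed in; nothing more can be done
None
```

The spray can was pushed upright into the wide bay until it stood against the back wall, the other things stayed where they were, and the job was handed in at about 14 s with the arm clear; no verdict came back.

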